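# Slide the small specimen cup under the reader head

### The arm

A 6-joint arm with a two-finger parallel gripper is mounted at the origin on a cart in front of the work surface, level with it; the furniture and walls round the work are solid. World frame = base frame: x ahead of the robot, y to its left, z up, the work surface at z = 0. Lengths are in mm, angles in rad, forces in N, time in s.
With the tool pointing down it reaches from about 300 to 775 mm from the base axis. Payload 14.6 kg.
Tool frame: the origin (TCP) lies on the centre line of the jaws, within the pads' length; the fingertips stand 11 mm ahead of it and the grasp point (between the pads) lies 8 mm behind it; z points along the fingers, y is the direction in which the jaws open and shut (so a half turn about z gives the same grasp; the last joint's range is limited). The gripper opens to 94 mm and grips with 3 to 60 N. Pads are 16 mm wide; open, the fingers measure 119 mm over their backs; the gripper's body (75 mm by 177 mm) begins 78 mm behind the grasp point.
Start: joints at [-1.219, 0.3, 1.521, -0, 1.321, -0.067], TCP at [223.658, -502.461, 216.446] pointing down, gripper open.
Joint ranges: [-3.03, 3.03], [-0.79, 2.21], [0.23, 2.52], [-1.04, 4.18], [0, 3.07], [-2.55, 2.55]. Speed limits (rad/s): [2.22, 2.22, 2.57, 3.14, 3.14, 3.14].

### API

Orientations are given as a unit quaternion [x, y, z, w].
In Python, from cell import ctrl gives the robot as it stands. The module is installed in compiled form; this text tells all that it offers.
- The arm moves only by the tool send_rows, never from a script. Its argument "deltas" is a list of rows, each a list of 7 numbers: the shift along the tool's x, y, z in cm, then the turn, a rotation vector about the tool's x, y, z in rad, then the opening, from 0 (shut) to 1 (fully open). A call has 1 to 20 rows; each row shifts and turns the commanded pose from where the row before left it, along the tool's axes as they then stand; what a row does not reach is not made up. A row lasts 1/8 s, in which the tool goes at most 62.5 mm and 10.7 degrees, less where a joint would pass 70% of its speed; a pose out of reach is approached as far as the arm can. A call with a gripper value outside its range is refused whole. The fingers move at their own pace and stop on an object; the grip force is fixed at half the most. Time passes only in rows, so rows that do not move let the fingers close. It gives the time, the measured TCP pose, the force and the opening at its end, in the units of the state.
- ctrl.state(): the state, without advancing time (a new reading comes with each control period).
- ctrl.capture(name): name is "scene" or "side" or "wrist"; returns the picture (400x640x3 uint8, red, green, blue); there is no depth.
- ctrl.camera_model(name): a dict with "vertical_fov" (degrees; the focal length in pixels is half the picture's height over the tangent of half this angle, whatever the lens; pixels are square), "cx", "cy" (the principal point, pixels), "R" (3x3) and "t" (3): a world point X has camera coordinates R X + t. Camera axes: x right, y down, z forward; pixel columns grow to the right and rows downward; lengths in mm; the calibration is good to about 2 mm. The wrist camera is an equidistant fisheye: a pixel r from the principal point sees the ray r / f radians off the axis. A picture is of the moment at which its call begins: read the wrist's pose just before it. camera_model takes no time and is no camera call; for the wrist camera it gives the pose at the moment of the call.
- ctrl.sign_off(): hands the job in, once; it reports no verdict.
The state is a dict: "clock": time; "qpos": joint angles; "dq": joint speeds; "effort": joint torques, N m; "tcp_pos": TCP position; "eef_rot": TCP orientation; "ft_force": force on the tool from outside, world axes, zero at the start; "moment": the same for the moment, N m; "opening": finger opening in mm.
Only numpy, scipy, OpenCV 4.12 (cv2) and the standard library are available. Lean on these libraries where they do the work, as an engineer would, in place of code of your own. Each camera call takes 0.05 s, during which the arm holds its last target.

### The job

Bring the small red-lidded specimen cup to the white sample reader and slide it, standing upright, in through the front opening and under its overhanging head, until it is fully home against the stop at the back. Leave the cup standing there, keep it upright on the way, and do not disturb the two larger specimen cups.

Things in the scene. Friction and masses are not known exactly. Their poses are not given: they have to be found in the camera images.
- cup_small: the cup to be read: the smallest of the three closed specimen cups, clear body with a ribbed red screw lid (does not come off). Round, 39 mm high, 38 mm across the body and 41 mm across the lid (the lid is the top 15 mm), 20 g. Stands on the counter; origin: centre of its underside; z up.
- reader: white, fixed, 74 mm high, 92 wide. Origin: on the counter, where the small cup's centre is when touching the stop; x points into the reader, y left, z up. Bay (open floor): 68 mm wide between grey cheeks 12 mm thick, from x=-19 mm (front opening) to the upright stop face at x=+20. Head over it from x=-17 back, underside z=53. Housing ends x=+80. The cup at home juts 3 mm out from the head.
- cup_red: bystander: large specimen cup with a red lid, 62 mm across, 65 mm high, origin at the centre of its underside. Leave it where it stands.
- cup_yellow: bystander: large specimen cup with a yellow lid, 62 mm across, 65 mm high, origin at the centre of its underside. Leave it where it stands.
Mind the look-alikes: they are no part of the job. Leave any pink or yellow look-alike of the cup_small alone.

How it is judged:
By the outcome, as a careful person would: the job done as asked, in the order asked, and still so for the second after the job is handed in, with the robot touching nothing.
It also fails if it takes over 43 s, if anything falls off the work surface, if the arm or the gripper's body presses on something with over 40 N, if the wrist force passes 120 N, or if a joint passes its speed limit or range.

## Working session

There is one attempt and no reset: what is moved stays moved. The work goes in short steps, Python scripts to look and compute and a tool call to move; the robot and the scene stay as the last step left them, time stands still between calls to the robot, and variables do not carry over. Pictures are saved under pics/ and viewed, and the job is handed in when it is done.

Besides the shell and the picture viewer there is one more tool, called after "Emit:" as a command line: name --pt "numbers of a row" for each row, then --argument value for the rest. send_rows: Moves the arm, as the interface text tells. Its arguments: {"type":"object","properties":{"deltas":{"type":"array","items":{"type":"array","items":{"type":"number"}}}},"required":["deltas"]}

```bash
mkdir -p pics
python3 - <<'E'
from cell import ctrl
import cv2
s=ctrl.state()
print({k:(v if not hasattr(v,'tolist') else v.tolist()) for k,v in s.items()})
for n in ["scene","side","wrist"]:
    m=ctrl.camera_model(n); print(n,m)
    im=ctrl.capture(n); cv2.imwrite(f"pics/{n}0.png",im[:,:,::-1])
E
```

```text
{'clock': 0.0, 'qpos': [-1.2186058160963766, 0.30045724241184746, 1.5216003760860608, -1.7408965413847436e-05, 1.3206729248326357, -0.06662290729054836], 'dq': [0.001793441522034123, -0.0008773011862706654, -0.00021079389583485944, -0.0005890311549988631, -0.0015700159372961746, -4.3137608026418985e-05], 'effort': [-0.0011957742026424967, -53.18105936050415, -35.27356266975403, 0.07077411515638232, 0.024382357369177043, -9.776164688446443e-05], 'tcp_pos': [223.56702413551523, -502.23614021056227, 215.88575605404347], 'eef_rot': [0.9781538127320155, 0.20788168478364152, -8.930693664722899e-05, -0.0005619551644179532], 'ft_force': [0.2892582969630654, 0.2499109465943183, -0.0306581907031702], 'moment': [0.004162570656053793, -0.060885581798753655, 0.014140045246160441], 'opening': 94.33321623789173}
scene {'vertical_fov': 48.91158705458679, 'cx': 320.0633072620749, 'cy': 195.20460095590505, 'R': array([[-8.06208998e-01, -5.91630623e-01,  5.06401071e-04],
       [-3.21404824e-01,  4.37256123e-01, -8.39944059e-01],
       [ 4.96715200e-01, -6.77333218e-01, -5.42672757e-01]]), 't': array([357.91634117, 256.91229068, 815.20082297])}
side {'vertical_fov': 45.58534126503441, 'cx': 315.1660019834618, 'cy': 203.85787155859595, 'R': array([[ 0.9997262 , -0.01295119, -0.01948846],
       [-0.02303931, -0.39925941, -0.91654848],
       [ 0.00408944,  0.91674652, -0.39944848]]), 't': array([-532.04119687,   16.9291692 , 1396.07567226])}
wrist {'vertical_fov': 65.70646984690485, 'cx': 322.437462758399, 'cy': 201.71150827506293, 'R': array([[ 4.07345807e-01, -9.13273995e-01,  5.63307627e-05],
       [-8.89211244e-01, -3.96599078e-01,  2.28062566e-01],
       [-2.08261270e-01, -9.29504199e-02, -9.73646477e-01]]), 't': array([-549.31552901,  -23.70969176,  387.96254708])}
```

View pics/scene0.png

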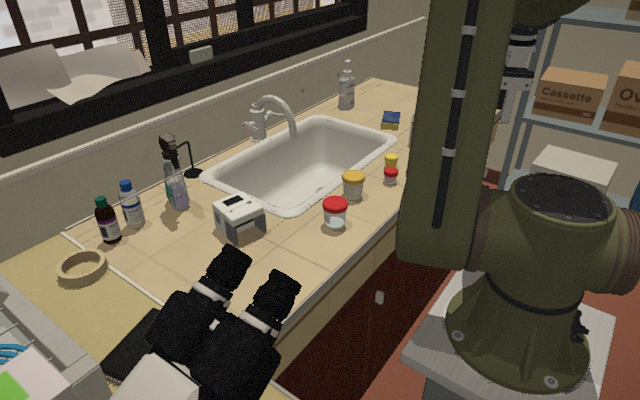

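View pics/side0.png

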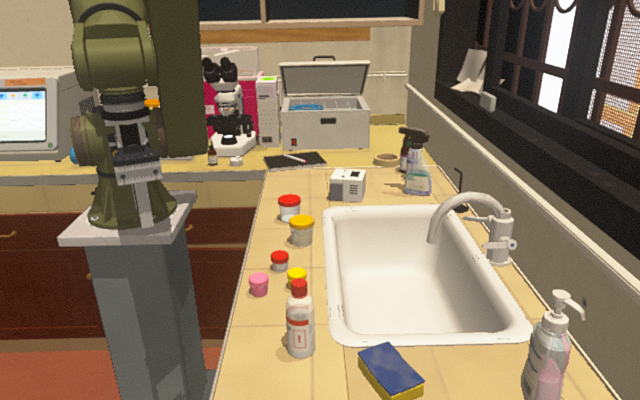

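View pics/wrist0.png

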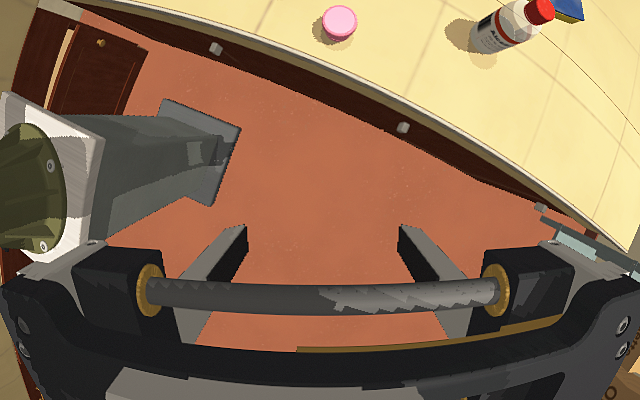

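Candidates in the side view: small red lid (280,260), which is the one I want. The others are small pink (259,285), small yellow (297,278), large red (289,207), large yellow (302,230) and the bottle with a red cap (300,290). Next I'll check close crops.

Run:
```python
import cv2
im=cv2.imread("pics/side0.png"); cv2.imwrite("pics/side_c.png",cv2.resize(im[155:305,235:385],None,fx=4,fy=4,interpolation=cv2.INTER_CUBIC))
im=cv2.imread("pics/scene0.png"); cv2.imwrite("pics/scene_c.png",cv2.resize(im[140:260,200:410],None,fx=3.8,fy=3.8,interpolation=cv2.INTER_CUBIC))
```

```text
(no output)
```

View pics/side_c.png

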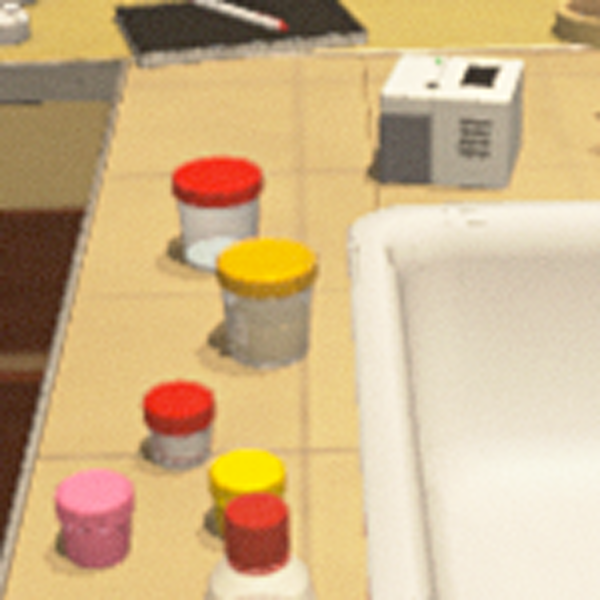

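View pics/scene_c.png

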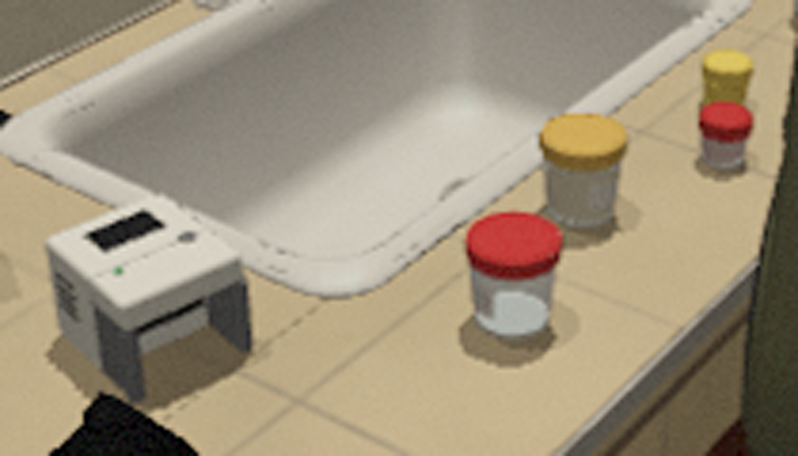

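```bash
cat > h.py <<'E'
import numpy as np
from cell import ctrl
def ray(n,uv,m=None):
    m=m or ctrl.camera_model(n); f=200/np.tan(np.radians(m['vertical_fov']/2))
    d=np.array([(uv[0]-m['cx'])/f,(uv[1]-m['cy'])/f,1.])
    if n=='wrist':
        a=np.array(d[:2]);r=np.linalg.norm(a); d=np.r_[a/r*np.sin(r),np.cos(r)]
    R=np.array(m['R']);t=np.array(m['t']); return -R.T@t, R.T@d
def at(n,uv,z,m=None):
    c,d=ray(n,uv,m); return c+d*(z-c[2])/d[2]
def proj(n,X,m=None):
    m=m or ctrl.camera_model(n); f=200/np.tan(np.radians(m['vertical_fov']/2))
    p=np.array(m['R'])@X+np.array(m['t']); 
    if n=='wrist':
        a=p[:2]; r=np.linalg.norm(a); th=np.arctan2(r,p[2]); return np.array([m['cx'],m['cy']])+f*th*a/r
    return np.array([m['cx'],m['cy']])+f*p[:2]/p[2]
E
python3 - <<'E'
from h import *
np.set_printoptions(precision=1,suppress=True)
sd=lambda p:(p[0]/4+235-.4,p[1]/4+155-.4)
sc=lambda p:(p[0]/3.8+200-.4,p[1]/3.8+140-.4)
for nm,n,f,p,z in [("small","side",sd,(180,398),39),("small","scene",sc,(725,119),39),
 ("red","side",sd,(219,178),65),("red","scene",sc,(514,240),65),("yel","side",sd,(267,257),65),("yel","scene",sc,(584,137),65),
 ("pink","side",sd,(95,490),39),("ysm","side",sd,(248,470),39),("ysm","scene",sc,(727,65),39)]+[
 ("R%d"%i,"side",sd,p,74) for i,p in enumerate([(400,55),(525,62),(512,117),(380,103)])]+[
 ("R%d"%i,"scene",sc,p,74) for i,p in enumerate([(48,242),(125,330),(242,262),(165,195)])]+[
 ("cheekbot","scene",sc,(140,400),0),("cheekbotR","scene",sc,(248,352),0),("cheekbot","side",sd,(378,175),0),("backbot","side",sd,(508,188),0),("cheekendbot","side",sd,(432,183),0)]:
    print(nm,n,at(n,f(p),z))
E
```

```text
small side [ 449.2 -353.    39. ]
small scene [ 447.2 -341.5   39. ]
red side [ 462.7 -101.5   65. ]
red scene [460.2 -82.6  65. ]
yel side [ 496.7 -227.3   65. ]
yel scene [ 494.4 -218.6   65. ]
pink side [ 410.9 -446.    39. ]
ysm side [ 488.8 -430.2   39. ]
ysm scene [ 487.4 -418.6   39. ]
R0 side [595.3 113.4  74. ]
R1 side [689.5  90.8  74. ]
R2 side [667.6 -24.2  74. ]
R3 side [575.6   9.8  74. ]
R0 scene [686.5 103.2  74. ]
R1 scene [581.2 139.3  74. ]
R2 scene [573.7  47.6  74. ]
R3 scene [666.6  20.2  74. ]
cheekbot scene [599.5 119.6   0. ]
cheekbotR scene [578.5  44.2   0. ]
cheekbot side [575.2  51.1   0. ]
backbot side [670.8  20.5   0. ]
cheekendbot side [615.   33.3   0. ]
```

Emit:
send_rows --pt "3.36 -0.65 0.6 0 0 0 1" --pt "3.36 -0.65 0.6 0 0 0 1" --pt "3.36 -0.65 0.6 0 0 0 1" --pt "3.36 -0.65 0.6 0 0 0 1" --pt "3.36 -0.65 0.6 0 0 0 1" --pt "3.36 -0.65 0.6 0 0 0 1" --pt "3.36 -0.65 0.6 0 0 0 1" --pt "3.36 -0.65 0.6 0 0 0 1" --pt "0 0 0 0 0 -0.144 1" --pt "0 0 0 0 0 -0.144 1" --pt "0 0 0 0 0 -0.144 1" --pt "0 0 0 0 0 -0.144 1" --pt "0 0 0 0 0 -0.144 1" --pt "0 0 0 0 0 -0.144 1" --pt "0 0 0 0 0 -0.144 1" --pt "0 0 0 0 0 -0.144 1" --pt "0 0 0 0 0 0 1"

```text
clock: 2.28
tcp_pos: [448.0, -345.6, 168.2]
eef_rot: [0.707, 0.707, -0.0, -0.0]
ft_force: [-0.1, -1.1, -0.5]
opening: 94.0
```

```bash
cat >> h.py <<'E'
import pickle,cv2
from scipy.spatial.transform import Rotation as Ro
def snap(n,name):
    m=ctrl.camera_model(n); im=ctrl.capture(n)[:,:,::-1].copy(); cv2.imwrite(f"pics/{name}.png",im); pickle.dump(m,open(f"pics/{name}.pkl","wb")); return im
def st():
    s=ctrl.state(); R=Ro.from_quat(s['eef_rot']).as_matrix()
    np.set_printoptions(precision=3,suppress=True)
    print("clock",s['clock'],"tcp",s['tcp_pos'],"open",s['opening'],"F",s['ft_force'],"\nq",s['qpos'],"\nxax",R[:,0],"yax",R[:,1],"zax",R[:,2]); return s,R
E
python3 - <<'E'
from h import *
st(); snap("wrist","w1")
E
```

```text
clock 2.275 tcp [ 448.013 -345.574  168.247] open 94.0069938304678 F [-0.083 -1.116 -0.502] 
q [-0.722  0.378  1.533  0.     1.232 -0.721] 
xax [0.001 1.    0.   ] yax [ 1.    -0.001 -0.   ] zax [-0.  0. -1.]
```

View pics/w1.png

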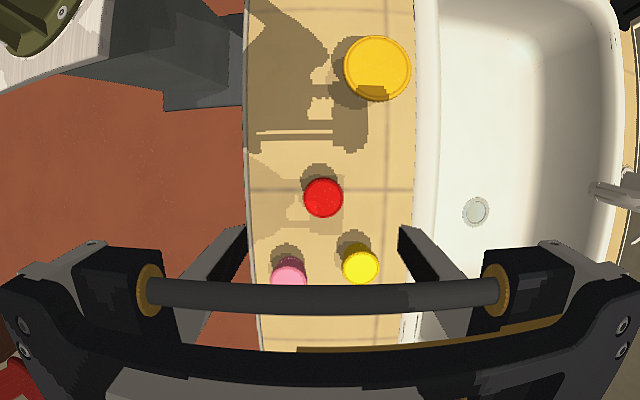

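The small red lid sits at (323,197) between the open fingers. Small yellow is at (360,264), pink at (288,272) and large yellow at (377,68), and the jaw line is clear of all of them. Next I'll compute positions.

Run:
```python
from h import *
np.set_printoptions(precision=1,suppress=True)
m=pickle.load(open("pics/w1.pkl","rb"))
im=cv2.imread("pics/w1.png").astype(int)
b,g,r=im[:,:,0],im[:,:,1],im[:,:,2]
mask=((r>150)&(g<70)&(b<80)).astype(np.uint8); mask[:, :280]=0; mask[:,370:]=0; mask[230:]=0
ys,xs=np.nonzero(mask);c=(xs.mean(),ys.mean());print(c,xs.min(),xs.max(),ys.min(),ys.max())
print("small",at("wrist",c,38,m)); print("yel",at("wrist",(377,68),65,m)); print("ysm",at("wrist",(360,264),39,m))
for nm,uv in [("blk",(110,240)),("blue",(134,226)),("spray",(178,208)),("ring",(82,270))]: print(nm,at("scene",uv,0))
```

```text
(np.float64(322.85378151260505), np.float64(197.9764705882353)) 303 342 179 217
small [ 448.4 -345.4   38. ]
yel [ 495.6 -222.9   65. ]
ysm [ 487.5 -416.3   39. ]
blk [855.2 284.9   0. ]
blue [857.8 218.1   0. ]
spray [833.6 102.4   0. ]
ring [809.1 380.4   0. ]
```

Emit:
send_rows --pt "0 0.04 3 0 0 0 1" --pt "0 0 3 0 0 0 1" --pt "0 0 3 0 0 0 1" --pt "0 0 2.5 0 0 0 1" --pt "0 0 1.7 0 0 0 1" --pt "0 0 1.0 0 0 0 1" --pt "0 0 0.4 0 0 0 1" --pt "0 0 0 0 0 0 1" --pt "0 0 0 0 0 0 0.6" --pt "0 0 0 0 0 0 0.4" --pt "0 0 0 0 0 0 0.3" --pt "0 0 0 0 0 0 0.3" --pt "0 0 0 0 0 0 0.3" --pt "0 0 0 0 0 0 0.3"

```text
clock: 4.08
tcp_pos: [448.5, -345.6, 22.5]
eef_rot: [0.707, 0.707, 0.0, 0.0]
ft_force: [0.0, 0.5, 0.3]
opening: 39.1
```

Run:
```python
from h import *
st(); snap("wrist","w2")
```

```text
clock 4.075 tcp [ 448.483 -345.647   22.451] open 39.09076251951362 F [0.004 0.516 0.346] 
q [-0.721  0.567  1.635  0.     0.94  -0.721] 
xax [-0.  1.  0.] yax [1. 0. 0.] zax [ 0.  0. -1.]
```

View pics/w2.png

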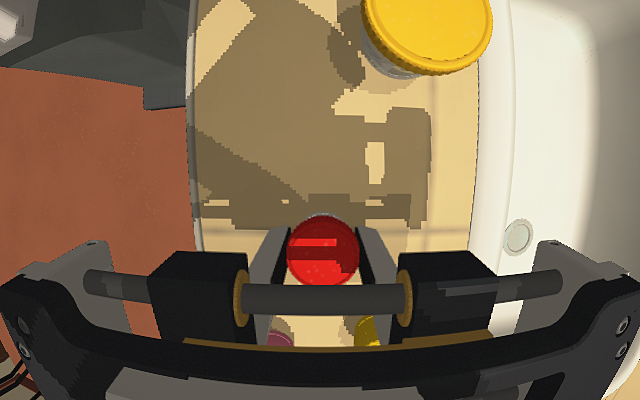

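Emit:
send_rows --pt "0 0 -1 0 0 0 0.3" --pt "0 0 -3 0 0 0 0.3" --pt "0 0 -4 0 0 0 0.3" --pt "0 0 -4 0 0 0 0.3" --pt "0 0 -3 0 0 0 0.3" --pt "2 0.3 0 0 0 0 0.3" --pt "3.5 0.6 0 0 0 0 0.3" --pt "4 0.65 0 0 0 0 0.3" --pt "4 0.65 0 0 0 0 0.3" --pt "4 0.65 0 0 0 0 0.3" --pt "4 0.65 0 0 0 0 0.3" --pt "4 0.65 0 0 0 0 0.3" --pt "4 0.65 0 0 0 0 0.3" --pt "4 0.65 0 0 0 0 0.3" --pt "4 0.65 0 0 0 0 0.3" --pt "4 0.65 0 0 0 0 0.3" --pt "2.8 0.4 0 0 0 0 0.3" --pt "1.5 0.2 0 0 0 0 0.3"

```text
clock: 6.38
tcp_pos: [521.1, 114.0, 171.5]
eef_rot: [0.707, 0.708, -0.001, -0.001]
ft_force: [0.6, 0.1, -0.1]
opening: 38.8
```

Emit:
send_rows --pt "0 0 0 0 0 0.1 0.3" --pt "0 0 0 0 0 0.135 0.3" --pt "0 0 0 0 0 0.135 0.3" --pt "0 0 0 0 0 0.135 0.3" --pt "0 0 0 0 0 0.135 0.3" --pt "0 0 0 0 0 0.135 0.3" --pt "0 0 0 0 0 0.135 0.3" --pt "0 0 0 0 0 0.135 0.3" --pt "0 0 0 0 0 0.135 0.3" --pt "0 0 0 0 0 0.135 0.3" --pt "0 0 0 0 0 0.135 0.3" --pt "0 0 0 0 0 0.135 0.3" --pt "0 0 0 0 0 0.135 0.3" --pt "0 0 0 0 0 0.135 0.3" --pt "0 0 0 0 0 0 0.3"

```text
clock: 8.25
tcp_pos: [521.6, 112.2, 172.0]
eef_rot: [0.99, -0.141, -0.0, 0.0]
ft_force: [-0.2, -0.0, -0.2]
opening: 39.4
```

Run:
```python
from h import *
st(); im=snap("wrist","w3")
snap("scene","s3")
```

```text
clock 8.25 tcp [521.553 112.176 172.009] open 39.352780303234645 F [-0.238 -0.019 -0.197] 
q [ 0.143  0.305  1.622 -0.     1.216  1.998] 
xax [ 0.96  -0.28  -0.001] yax [-0.28 -0.96  0.  ] zax [-0.001 -0.    -1.   ]
```

View pics/w3.png

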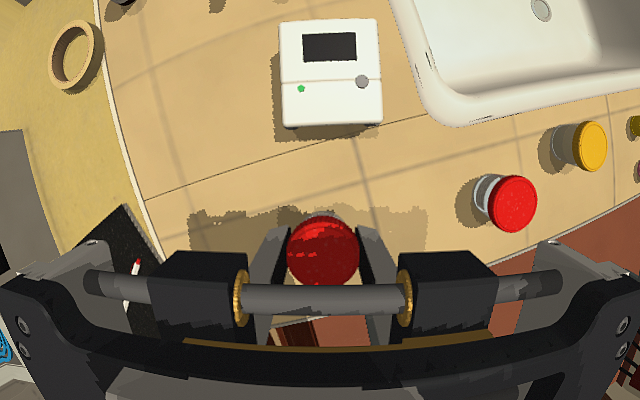

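View pics/s3.png

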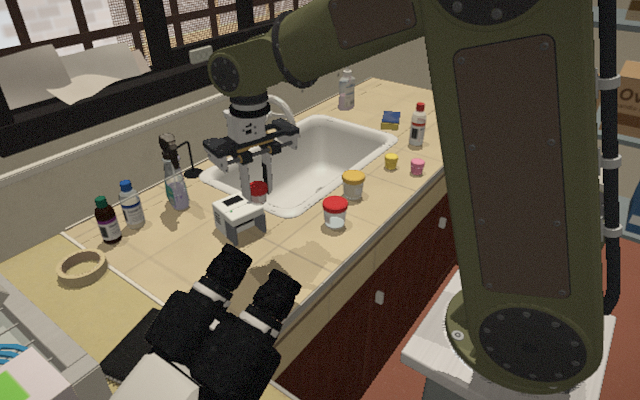

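Run:
```python
import cv2
im=cv2.imread("pics/w3.png"); cv2.imwrite("pics/w3c.png",cv2.resize(im[10:140,265:395],None,fx=4.5,fy=4.5,interpolation=cv2.INTER_CUBIC))
```

```text
(no output)
```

View pics/w3c.png

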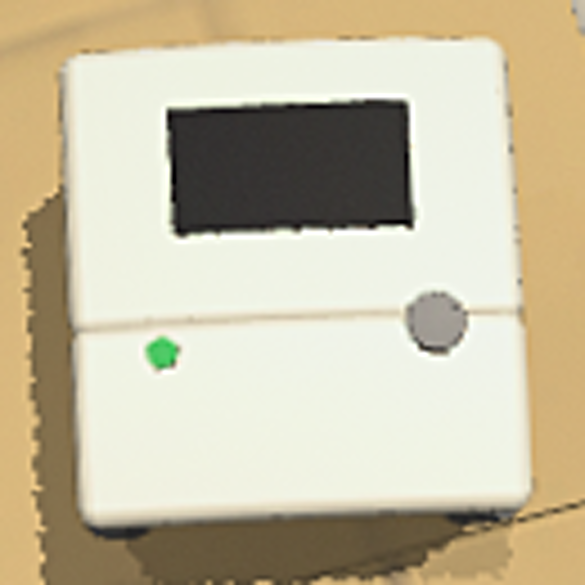

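Run:
```python
from h import *
np.set_printoptions(precision=1,suppress=True)
m=pickle.load(open("pics/w3.pkl","rb"))
f=lambda p:((p[0])/4.5+265-.4,p[1]/4.5+10-.4)
P={k:at("wrist",f(p),74,m)[:2] for k,p in dict(FL=(82,515),FR=(530,503),BL=(64,60),BR=(503,42)).items()}
print(P)
A=np.array
from scipy.optimize import least_squares
loc=dict(FL=(-17,46),FR=(-17,-46),BL=(80,46),BR=(80,-46))
def T(p,l):
    c,s=np.cos(p[2]),np.sin(p[2]); return A([p[0]+c*l[0]-s*l[1],p[1]+s*l[0]+c*l[1]])
r=least_squares(lambda p:np.concatenate([T(p,loc[k])-P[k] for k in P]),[608,87,-.29])
print(r.x,r.fun, np.degrees(r.x[2]))
p=r.x
print("side mids yaw",[np.degrees(np.arctan2(*(P[b]-P[a])[::-1])) for a,b in (("FL","BL"),("FR","BR"))])
# check in the side/scene images
m1=None
for n,im,q in (("scene","s3",1),("side","side0",1),("wrist","w3",1)):
    I=cv2.imread(f"pics/{im}.png"); mm=m if n=="wrist" else None
    for z,xs in ((74,(-17,80)),(0,(-19,80))):
        pts=[proj(n,np.r_[T(p,(x,y)),z],mm) for x,y in ((xs[0],46),(xs[0],-46),(xs[1],-46),(xs[1],46))]
        cv2.polylines(I,[np.round(A(pts)*8).astype(int)],True,(0,0,255) if z else (255,0,0),1,shift=3)
    c=A(pts).mean(0).astype(int); c=np.clip(c,70,None)
    cv2.imwrite(f"pics/ov_{n}.png",cv2.resize(I[c[1]-70:c[1]+70,c[0]-70:c[0]+70],None,fx=4,fy=4,interpolation=cv2.INTER_CUBIC))
a=[cv2.imread(f"pics/ov_{n}.png") for n in("scene","side")]
cv2.imwrite("pics/ov.png",cv2.resize(np.hstack(a),(800,400)))
```

```text
{'FL': array([599.5, 125. ]), 'FR': array([578.4,  42.4]), 'BL': array([688.2, 103.4]), 'BR': array([668.9,  20.7])}
[603.1  80.3  -0.2] [-2.   4.1 -2.7 -2.8  3.6  2.7  1.1 -4. ] -13.660162620002694
side mids yaw [np.float64(-13.669582981232582), np.float64(-13.517011799022653)]
```

View pics/ov.png

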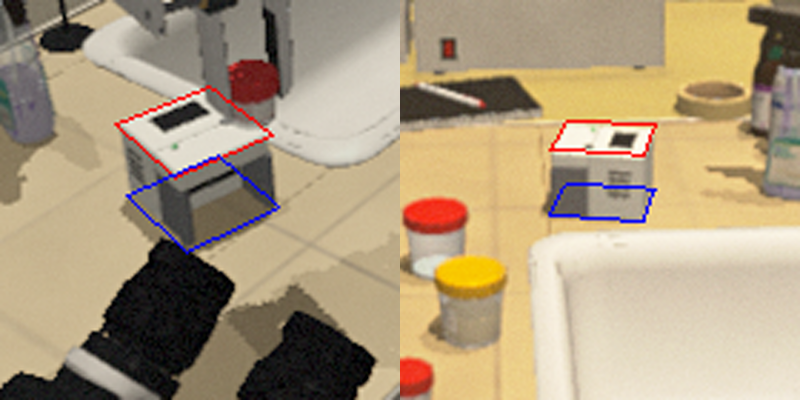

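Emit:
send_rows --pt "1.5 0 0 0 0 0 0.3" --pt "2 0 0 0 0 0 0.3" --pt "1.5 0 0 0 0 0 0.3" --pt "0 0 0 0 0 0 0.3"

```text
clock: 8.85
tcp_pos: [570.1, 98.0, 172.0]
eef_rot: [0.99, -0.141, -0.0, 0.0]
ft_force: [-1.0, -0.0, -0.5]
opening: 39.2
```

Run:
```python
from h import *
st(); im=snap("wrist","w4")
cv2.imwrite("pics/w4c.png",cv2.resize(im[60:200,255:400],None,fx=4,fy=4,interpolation=cv2.INTER_CUBIC))
s=cv2.imread("pics/scene0.png"); cv2.imwrite("pics/s0r.png",cv2.resize(s[180:250,205:275],None,fx=8,fy=8,interpolation=cv2.INTER_CUBIC))
s=cv2.imread("pics/side0.png"); cv2.imwrite("pics/d0r.png",cv2.resize(s[160:210,320:375],None,fx=10,fy=10,interpolation=cv2.INTER_CUBIC))
```

```text
clock 8.85 tcp [570.138  98.035 171.975] open 39.19829167016984 F [-0.996 -0.024 -0.517] 
q [0.107 0.402 1.49  0.    1.25  1.961] 
xax [ 0.96  -0.279 -0.001] yax [-0.279 -0.96   0.   ] zax [-0.001 -0.    -1.   ]
```

View pics/w4c.png

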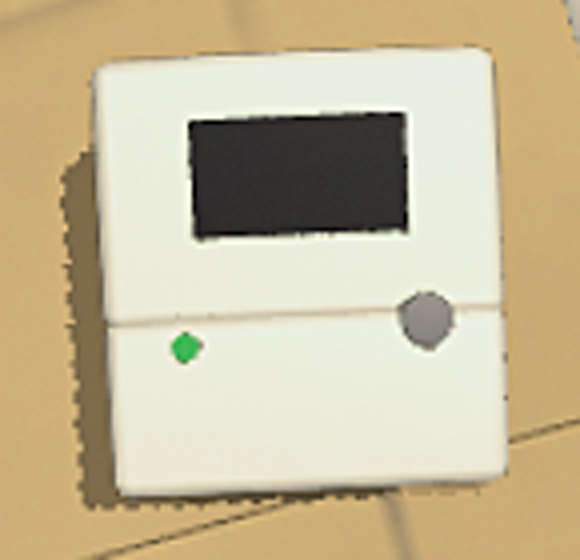

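View pics/s0r.png

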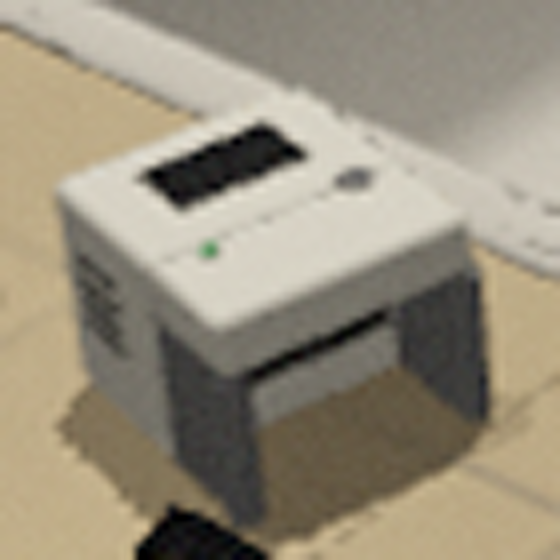

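View pics/d0r.png

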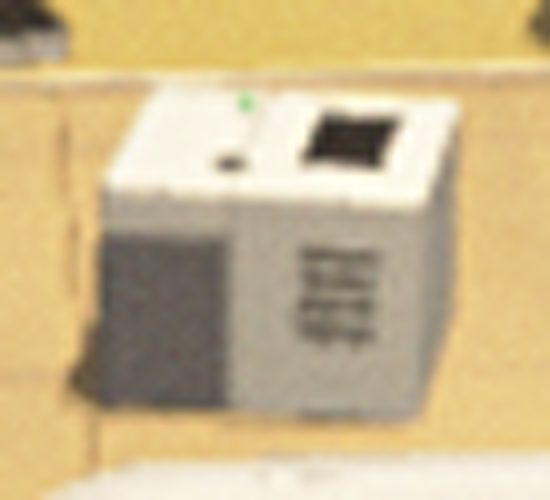

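```bash
cat > fit.py <<'E'
from h import *
from scipy.optimize import least_squares
np.set_printoptions(precision=2,suppress=True)
M={k:pickle.load(open(f"pics/{k}.pkl","rb")) for k in("w3","w4")}
M["scene"]=ctrl.camera_model("scene");M["side"]=ctrl.camera_model("side")
O=[]
def add(k,off,s,d):
    for l,p in d.items(): O.append((k,l,np.array([p[0]/s+off[0]-.4,p[1]/s+off[1]-.4])))
FL,FR,BL,BR=(-17,46,74),(-17,-46,74),(80,46,74),(80,-46,74)
add("w3",(265,10),4.5,{FL:(82,515),FR:(530,503),BL:(64,60),BR:(503,42)})
add("w4",(255,60),4,{FL:(116,492),FR:(508,482),BL:(94,63),BR:(493,46)})
add("scene",(205,180),8,{FL:(215,335),FR:(470,220),BL:(57,190),BR:(290,90),(-19,46,0):(252,528),(-19,-46,0):(490,425)})
add("side",(320,160),10,{FL:(150,83),FR:(103,192),BL:(463,100),BR:(430,208),(-19,-46,0):(98,408),(80,-46,0):(415,420),(20,-46,0):(230,410)})
def T(p,l):
    c,s=np.cos(p[2]),np.sin(p[2]); return np.array([p[0]+c*l[0]-s*l[1],p[1]+s*l[0]+c*l[1],l[2]])
def res(p,raw=False,use=("w3","w4","scene","side")):
    r=[]
    for k,l,o in O:
        if k not in use: continue
        m=dict(M[k]); n="wrist" if k[0]=="w" else k
        q=proj(n,T(p,l),m)
        if n=="wrist": q=np.array([m['cx'],m['cy']])+(q-[m['cx'],m['cy']])*p[3]
        r.append(q-o)
    return np.array(r) if raw else np.concatenate(r)
if __name__=="__main__":
    for use in (("w3","w4"),("scene",),("side",),("scene","side"),("w3","w4","scene","side")):
        r=least_squares(res,[605,85,-.25,1],kwargs=dict(use=use),loss="soft_l1")
        print(use,r.x,np.degrees(r.x[2]),"rms",np.sqrt((r.fun**2).mean()))
    R=res(r.x,True)
    for (k,l,o),e in zip(O,R): print(k,l,e)
E
python3 fit.py
```

```text
('w3', 'w4') [608.7   78.19  -0.24   0.95] -13.637653499106484 rms 1.4991688235305198
('scene',) [603.69  80.39  -0.2    1.  ] -11.600304459289195 rms 1.3170376608647725
('side',) [602.93  72.83  -0.21   1.  ] -12.156438197513971 rms 0.7063828842016407
('scene', 'side') [603.52  79.42  -0.21   1.  ] -12.034176295782286 rms 1.1016341929083795
('w3', 'w4', 'scene', 'side') [606.63  78.49  -0.24   0.96] -13.468118508367057 rms 1.3858877191397188
w3 (-17, 46, 74) [-1.3   2.22]
w3 (-17, -46, 74) [2.46 0.64]
w3 (80, 46, 74) [-1.59  0.56]
w3 (80, -46, 74) [2.11 1.06]
w4 (-17, 46, 74) [-1.12 -0.24]
w4 (-17, -46, 74) [ 1.97 -2.28]
w4 (80, 46, 74) [-1.67  0.09]
w4 (80, -46, 74) [1.98 0.3 ]
scene (-17, 46, 74) [-1.24 -0.76]
scene (-17, -46, 74) [ 0.98 -1.28]
scene (80, 46, 74) [-2.43 -0.99]
scene (80, -46, 74) [ 1.56 -1.71]
scene (-19, 46, 0) [-1.92  1.14]
scene (-19, -46, 0) [ 1.   -1.55]
side (-17, 46, 74) [ 1.56 -1.05]
side (-17, -46, 74) [ 0.61 -1.84]
side (80, 46, 74) [ 1.28 -1.04]
side (80, -46, 74) [ 0.69 -1.48]
side (-19, -46, 0) [ 0.62 -0.4 ]
side (80, -46, 0) [1.67 0.7 ]
side (20, -46, 0) [0.21 0.3 ]
```

Run:
```python
from fit import *
import fit
T0=fit.T
def T2(p,l):
    return T0(p,(l[0]*p[4],l[1]*p[5],l[2]*p[6]))
fit.T=T2
for use in (("w3","w4"),("scene","side"),("w3","w4","scene","side")):
  for mask in ("size","all"):
    f=(lambda q:fit.res(np.r_[q[:3],1,q[3:6]],use=use)) if mask=="size" else (lambda q:fit.res(np.r_[q[:3],q[6],q[3:6]],use=use))
    r=least_squares(f,[605,85,-.25,1,1,1,1][:6 if mask=="size" else 7],loss="soft_l1")
    print(use,mask,r.x,np.degrees(r.x[2]),"rms",np.sqrt((r.fun**2).mean()))
```

```text
('w3', 'w4') size [604.64  79.77  -0.24   0.98   0.94   0.94] -13.691293654063172 rms 0.6103234462907697
('w3', 'w4') all [610.69  78.14  -0.24   0.97   0.93   1.36   0.9 ] -13.706493264257944 rms 0.43832220768728086
('scene', 'side') size [604.74  78.82  -0.23   0.99   0.92   0.96] -13.258581891770037 rms 0.5820224720879701
('scene', 'side') all [604.74  78.82  -0.23   0.99   0.92   0.96   1.  ] -13.258580013011578 rms 0.5820222036242358
('w3', 'w4', 'scene', 'side') size [604.65  79.72  -0.24   0.97   0.94   0.96] -13.642948056690763 rms 0.6423961420544647
('w3', 'w4', 'scene', 'side') all [604.93  79.57  -0.24   0.98   0.94   0.96   0.99] -13.614199613027894 rms 0.6346833552394363
```

The wrist, scene and side views give consistent reader poses: origin about (604, 80), yaw about -13.6°. Now I'll set the cup down 55 mm in front of home.

Emit:
send_rows --pt "0 0 0 0 0 -0.045 0.3" --pt "-0.9 0.5 0 0 0 0 0.3" --pt "-0.9 0.5 0 0 0 0 0.3" --pt "0 0 2 0 0 0 0.3" --pt "0 0 3 0 0 0 0.3" --pt "0 0 3 0 0 0 0.3" --pt "0 0 2.5 0 0 0 0.3" --pt "0 0 2 0 0 0 0.3" --pt "0 0 1.2 0 0 0 0.3" --pt "0 0 0.6 0 0 0 0.3" --pt "0 0 0.3 0 0 0 0.3" --pt "0 0 0 0 0 0 0.3"

```text
clock: 10.4
tcp_pos: [550.3, 92.9, 26.8]
eef_rot: [0.993, -0.119, 0.0, -0.0]
ft_force: [-0.6, 0.3, -0.6]
opening: 39.1
```

Run:
```python
from h import *
st(); im=snap("wrist","w5"); s=snap("scene","s5")
a=cv2.resize(im[60:300,180:460],(700,600)); cv2.imwrite("pics/w5c.png",a)
cv2.imwrite("pics/s5c.png",cv2.resize(s[110:260,180:340],None,fx=4,fy=4,interpolation=cv2.INTER_CUBIC))
```

```text
clock 10.4 tcp [550.268  92.905  26.803] open 39.07788676950905 F [-0.602  0.337 -0.56 ] 
q [0.102 0.545 1.658 0.    0.938 1.912] 
xax [ 0.972 -0.237  0.   ] yax [-0.237 -0.972 -0.   ] zax [ 0.001  0.    -1.   ]
```

View pics/w5c.png

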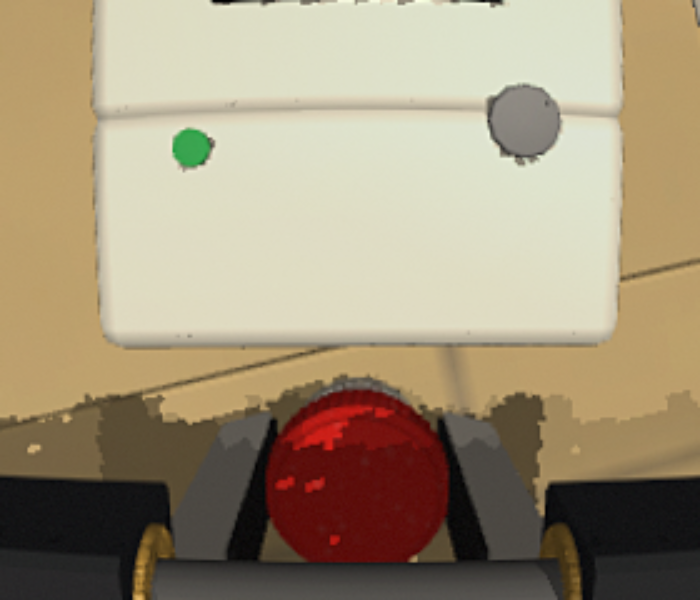

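View pics/s5c.png

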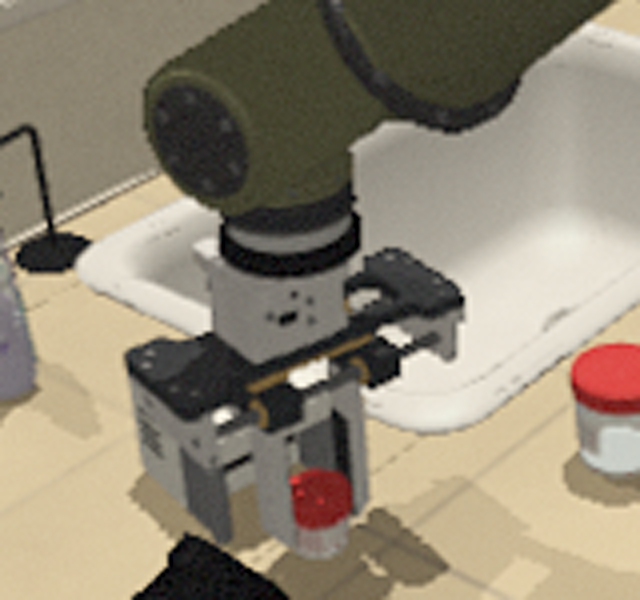

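Run:
```python
from h import *
np.set_printoptions(precision=0,suppress=True)
for p in ((250,150),(235,155),(258,140)): print(at("side",p,0))
for p in ((240,75),(205,75)): print("at z=250",at("side",p,250))
```

```text
[277. 571.   0.]
[225. 508.   0.]
[295. 715.   0.]
at z=250 [215. 887. 250.]
at z=250 [ 55. 910. 250.]
```

Emit:
send_rows --pt "0 0 0.3 0 0 0 0.3" --pt "0 0 0.1 0 0 0 0.3" --pt "0 0 0 0 0 0 0.3" --pt "0 0 0 0 0 0 0.5" --pt "0 0 0 0 0 0 0.7" --pt "0 0 0 0 0 0 0.75" --pt "0 0 0 0 0 0 0.75" --pt "0 0 -0.5 0 0 0 0.75" --pt "0 0 -2 0 0 0 0.75" --pt "0 0 -3 0 0 0 0.75" --pt "0 0 -3 0 0 0 0.75" --pt "0 0 -2 0 0 0 0.75" --pt "0 0 0 0 0 0 0.75"

```text
clock: 12.12
tcp_pos: [550.8, 93.0, 129.0]
eef_rot: [0.993, -0.119, 0.001, -0.0]
ft_force: [0.2, 0.1, -0.3]
opening: 70.3
```

Run:
```python
from h import *
st(); im=snap("wrist","w6")
```

```text
clock 12.125 tcp [550.777  92.959 128.965] open 70.31056326120171 F [ 0.226  0.108 -0.274] 
q [ 0.102  0.403  1.595 -0.     1.14   1.912] 
xax [ 0.972 -0.237  0.003] yax [-0.237 -0.972 -0.001] zax [ 0.003  0.    -1.   ]
```

View pics/w6.png

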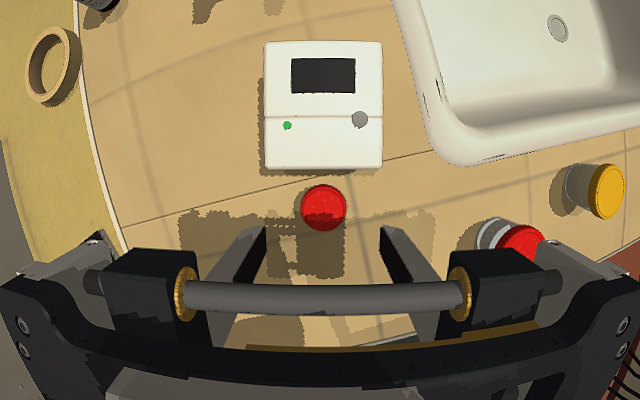

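Emit:
send_rows --pt "-1.5 0 0 0 0 0 0.3" --pt "-2.5 0 0 0 0 0 0.1" --pt "-1.5 0 0 0 0 0 0.1" --pt "0 0 0 0 0 0 0.1" --pt "0 0 2.5 0 0 0 0.1" --pt "0 0 3 0 0 0 0.1" --pt "0 0 3 0 0 0 0.1" --pt "0 0 1.7 0 0 0 0.1" --pt "0 0 0.8 0 0 0 0.1" --pt "0 0 0.2 0 0 0 0.1" --pt "0 0 0 0 0.1 0 0.1" --pt "0 0 0 0 0.1 0 0.1" --pt "0 0 0 0 0 0 0.1"

```text
clock: 13.8
tcp_pos: [496.3, 106.2, 16.2]
eef_rot: [0.988, -0.118, 0.099, 0.012]
ft_force: [-0.4, -0.2, 0.1]
opening: 9.3
```

Run:
```python
from h import *
st(); im=snap("wrist","w7"); s=snap("scene","s7")
m=pickle.load(open("pics/w6.pkl","rb")); print("cup",at("wrist",(323,208),38,m))
m=pickle.load(open("pics/w7.pkl","rb"))
cv2.imwrite("pics/s7c.png",cv2.resize(s[110:260,180:340],None,fx=4,fy=4,interpolation=cv2.INTER_CUBIC))
```

```text
clock 13.8 tcp [496.334 106.241  16.165] open 9.286323988547542 F [-0.449 -0.151  0.084] 
q [ 0.18   0.405  1.935 -0.139  0.623  2.095] 
xax [ 0.952 -0.231  0.199] yax [-0.236 -0.972 -0.   ] zax [ 0.193 -0.047 -0.98 ]
cup [550.506  92.985  38.   ]
```

View pics/w7.png

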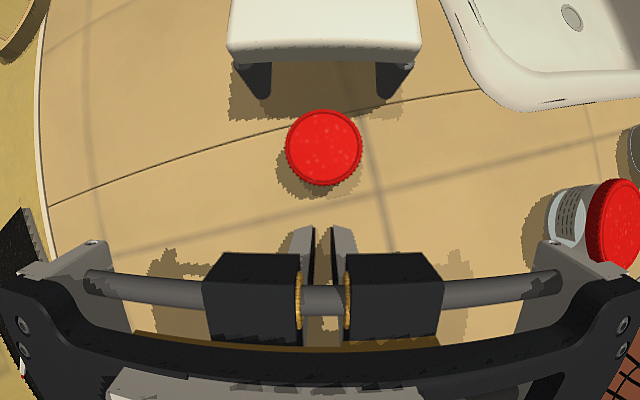

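View pics/s7c.png

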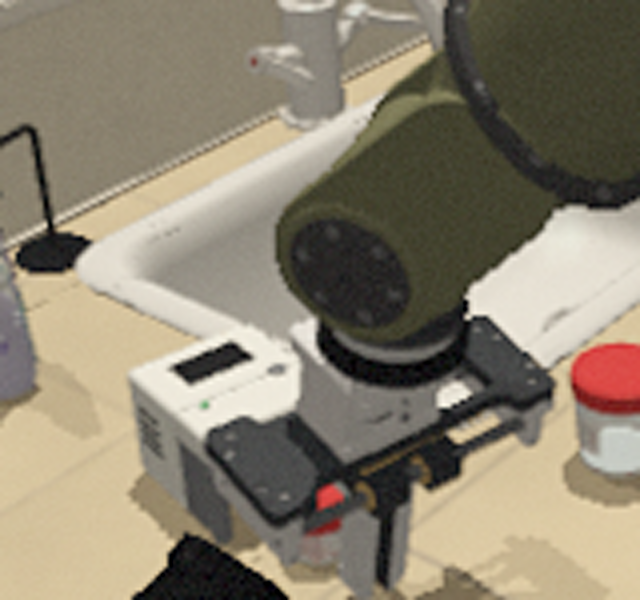

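Emit:
send_rows --pt "0.98 0 0.2 0 0 0 0.1" --pt "0.98 0 0.2 0 0 0 0.1" --pt "0.49 0 0.1 0 0 0 0.1" --pt "0.49 0 0.1 0 0 0 0.1" --pt "0.49 0 0.1 0 0 0 0.1" --pt "0.49 0 0.1 0 0 0 0.1" --pt "0.49 0 0.1 0 0 0 0.1" --pt "0.49 0 0.1 0 0 0 0.1" --pt "0 0 0 0 0 0 0.1"

```text
clock: 15.02
tcp_pos: [545.6, 94.0, 15.4]
eef_rot: [0.988, -0.119, 0.099, 0.012]
ft_force: [-0.7, 0.5, 0.2]
opening: 9.4
```

Run:
```python
from h import *
st(); im=snap("wrist","w8")
```

```text
clock 15.025 tcp [545.562  93.994  15.394] open 9.362455869145341 F [-0.67   0.547  0.17 ] 
q [ 0.139  0.483  1.811 -0.119  0.664  2.036] 
xax [ 0.952 -0.232  0.199] yax [-0.237 -0.971 -0.   ] zax [ 0.193 -0.047 -0.98 ]
```

View pics/w8.png

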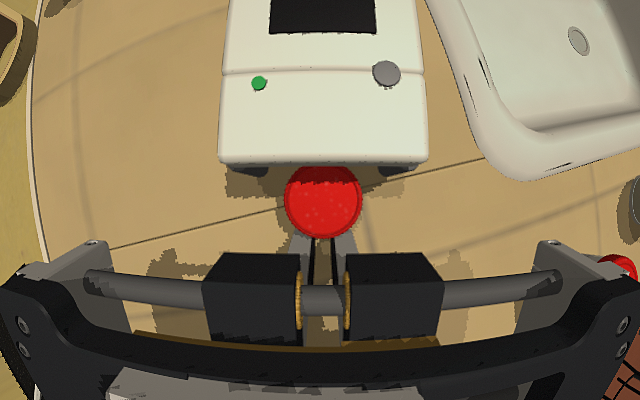

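Emit:
send_rows --pt "0.49 0 0.1 0 0 0 0.1" --pt "0.49 0 0.1 0 0 0 0.1" --pt "0.49 0 0.1 0 0 0 0.1" --pt "0.49 0 0.1 0 0 0 0.1" --pt "0.39 0 0.08 0 0 0 0.1" --pt "0.29 0 0.06 0 0 0 0.1" --pt "0 0 0 0 0 0 0.1" --pt "0 0 0 0 0 0 0.1"

```text
clock: 16.08
tcp_pos: [571.4, 87.7, 15.3]
eef_rot: [0.988, -0.119, 0.099, 0.012]
ft_force: [0.0, -0.3, 0.4]
opening: 9.5
```

Run:
```python
from h import *
st(); im=snap("wrist","w9")
cv2.imwrite("pics/w9c.png",cv2.resize(im[100:300,190:450],None,fx=3,fy=3,interpolation=cv2.INTER_CUBIC))
```

```text
clock 16.075 tcp [571.385  87.714  15.331] open 9.518567058647584 F [ 0.002 -0.285  0.436] 
q [ 0.12   0.525  1.743 -0.11   0.69   2.009] 
xax [ 0.952 -0.232  0.199] yax [-0.237 -0.972 -0.   ] zax [ 0.193 -0.047 -0.98 ]
```

View pics/w9c.png

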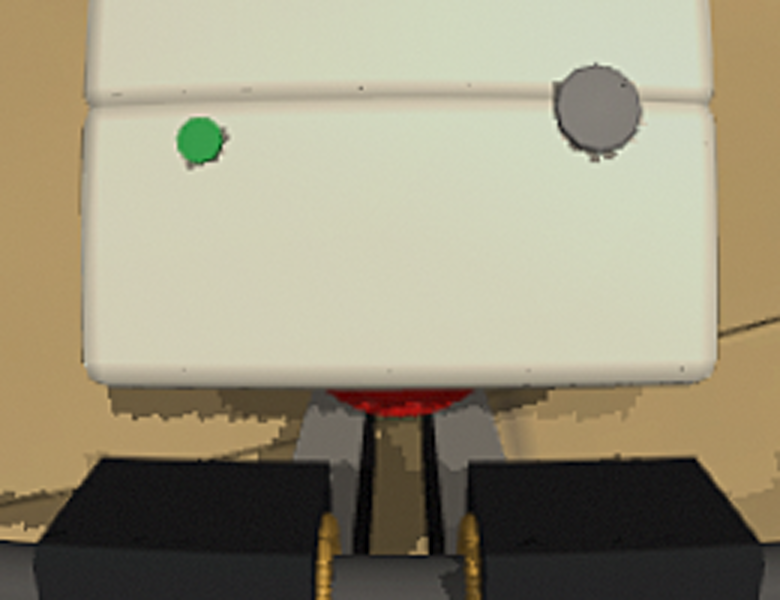

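Emit:
send_rows --pt "0.2 0 0.04 0 0 0 0.1" --pt "0.2 0 0.04 0 0 0 0.1" --pt "0 0 0 0 0 0 0.1"

```text
clock: 16.5
tcp_pos: [575.6, 86.7, 15.4]
eef_rot: [0.988, -0.119, 0.099, 0.012]
ft_force: [-0.6, -0.2, -0.5]
opening: 9.5
```

Emit:
send_rows --pt "0.1 0 0.02 0 0 0 0.1" --pt "0 0 0 0 0 0 0.1"

```text
clock: 16.75
tcp_pos: [576.4, 86.5, 15.3]
eef_rot: [0.988, -0.119, 0.099, 0.012]
ft_force: [-0.3, 0.4, -0.2]
opening: 9.6
```

Emit:
send_rows --pt "0.1 0 0.02 0 0 0 0.1" --pt "0 0 0 0 0 0 0.1"

```text
clock: 17.0
tcp_pos: [577.5, 86.2, 15.4]
eef_rot: [0.988, -0.119, 0.099, 0.012]
ft_force: [-0.1, 0.4, -0.6]
opening: 9.2
```

Run:
```python
from h import *
st(); im=snap("wrist","w10")
cv2.imwrite("pics/w10c.png",cv2.resize(im[180:280,260:390],None,fx=6,fy=6,interpolation=cv2.INTER_CUBIC))
```

```text
clock 17.0 tcp [577.461  86.221  15.362] open 9.175148173791873 F [-0.149  0.438 -0.641] 
q [ 0.116  0.535  1.726 -0.108  0.696  2.003] 
xax [ 0.952 -0.232  0.199] yax [-0.237 -0.972  0.   ] zax [ 0.193 -0.047 -0.98 ]
```

View pics/w10c.png

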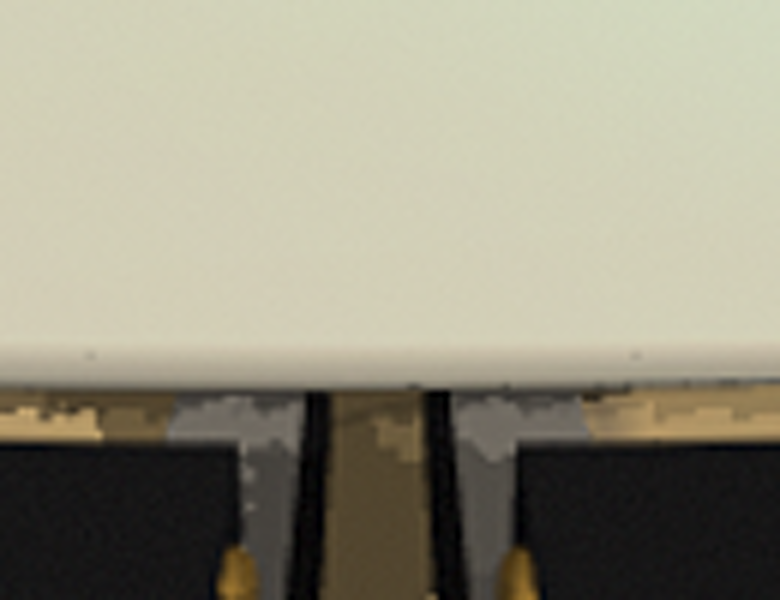

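Emit:
send_rows --pt "0.1 0 0.02 0 0 0 0.1" --pt "0.1 0 0.02 0 0 0 0.1" --pt "0 0 0 0 0 0 0.1"

```text
clock: 17.42
tcp_pos: [578.4, 85.9, 15.0]
eef_rot: [0.988, -0.119, 0.098, 0.012]
ft_force: [-7.8, 2.9, 4.0]
opening: 9.7
```

Run:
```python
from h import *
s=snap("scene","s11"); d=snap("side","d11"); st()
a=cv2.resize(s[170:260,195:300],(700,600),interpolation=cv2.INTER_CUBIC);b=cv2.resize(d[140:215,310:390],(640,600),interpolation=cv2.INTER_CUBIC)
cv2.imwrite("pics/s11c.png",a);cv2.imwrite("pics/d11c.png",b)
```

```text
clock 17.525 tcp [578.469  85.925  15.016] open 9.57023384863112 F [-7.716  1.514  3.465] 
q [ 0.115  0.538  1.722 -0.107  0.699  2.001] 
xax [ 0.953 -0.232  0.196] yax [-0.237 -0.972  0.001] zax [ 0.191 -0.047 -0.981]
```

View pics/s11c.png

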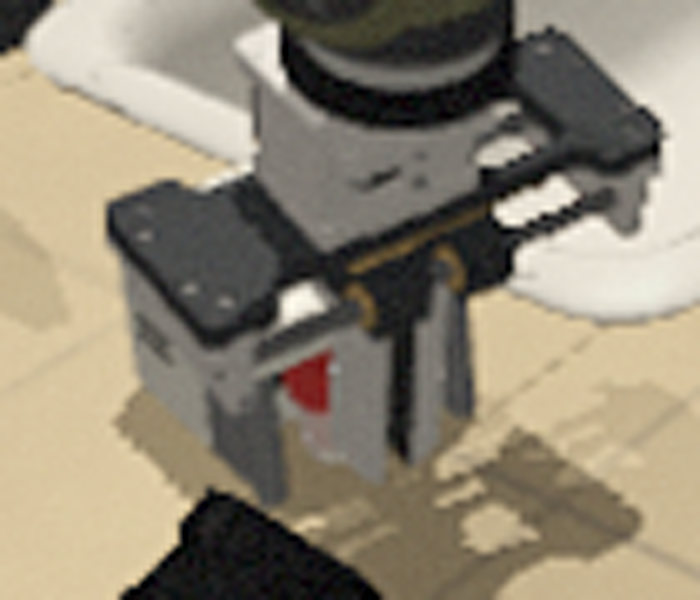

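View pics/d11c.png

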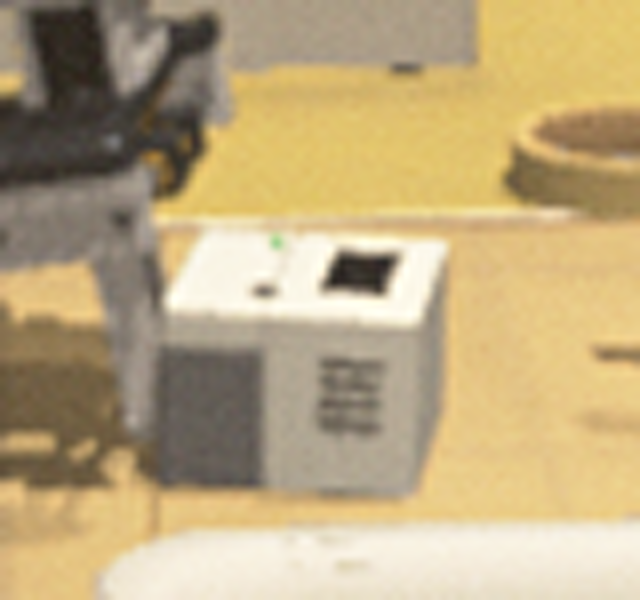

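Contact of about 8 N at the expected depth. I'll back off and inspect.

Emit:
send_rows --pt "-0.49 0 -0.1 0 0 0 0.1" --pt "-0.98 0 -0.2 0 0 0 0.1" --pt "-2 0 -0.4 0 0 0 0.1" --pt "-2 0 -0.4 0 0 0 0.1" --pt "-2 0 -0.4 0 0 0 0.1" --pt "-1 0 -0.2 0 0 0 0.1" --pt "0 0 0 0 0 0 0.1"

```text
clock: 18.4
tcp_pos: [495.3, 106.4, 15.4]
eef_rot: [0.988, -0.118, 0.099, 0.012]
ft_force: [-0.8, -0.1, 0.5]
opening: 9.3
```

Run:
```python
from h import *
s=snap("scene","s12"); st(); w=snap("wrist","w12")
cv2.imwrite("pics/s12c.png",cv2.resize(s[170:260,195:300],(700,600),interpolation=cv2.INTER_CUBIC))
cv2.imwrite("pics/w12c.png",cv2.resize(w[0:200,190:450],None,fx=3,fy=3,interpolation=cv2.INTER_CUBIC))
```

```text
clock 18.45 tcp [495.832 106.286  15.463] open 9.304561465539559 F [-0.007 -0.315 -0.656] 
q [ 0.18   0.405  1.937 -0.14   0.621  2.097] 
xax [ 0.952 -0.232  0.199] yax [-0.237 -0.972 -0.   ] zax [ 0.194 -0.047 -0.98 ]
```

View pics/s12c.png

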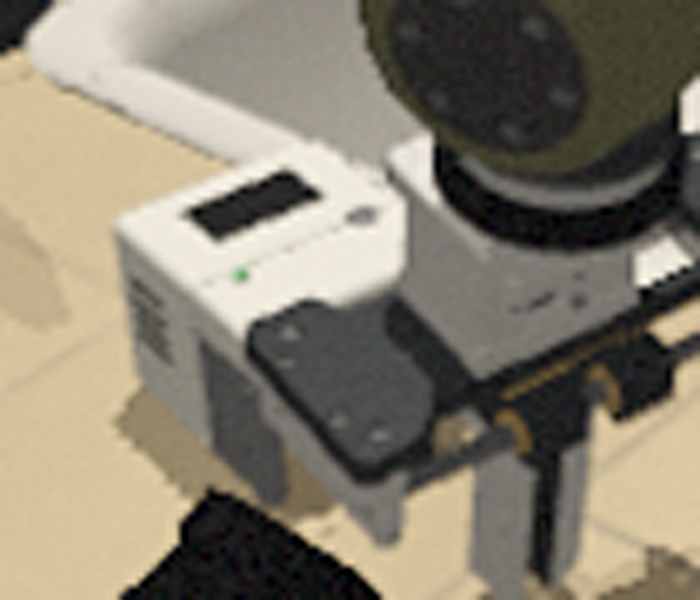

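View pics/w12c.png

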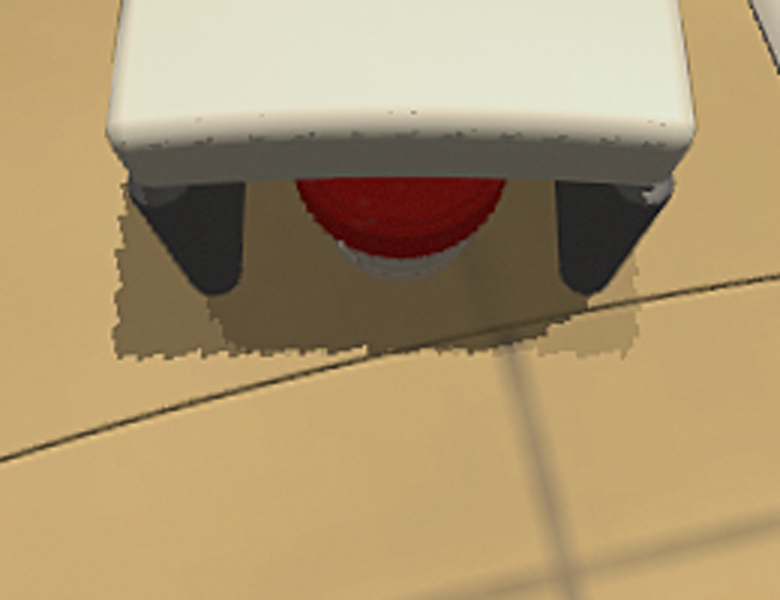

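Run:
```python
from h import *
np.set_printoptions(precision=1,suppress=True)
m=pickle.load(open("pics/w12.pkl","rb"))
c,s=np.cos(np.radians(-13.6)),np.sin(np.radians(-13.6))
for nm,p,z in [("lidtop",(400,238),39),("lidbot",(400,258),24),("bodybot",(400,279),0),("cheekL",(222,294),0),("cheekR",(580,294),0),("headbot",(400,178),53),("headtopedge",(400,143),74),("lidL",(303,185),39),("lidR",(504,185),39)]:
    X=at("wrist",(p[0]/3+190-.33,p[1]/3-.33),z,m)-[604,79.7,0]
    print(nm,c*X[0]+s*X[1],-s*X[0]+c*X[1])
```

```text
lidtop -21.85694322073481 0.49905421482141765
lidbot -20.212037060509086 0.46120343182675416
bodybot -16.437805052884833 0.3990539208678796
cheekL -19.00094786552863 38.82069182517863
cheekR -18.999645724880445 -38.49755219683264
headbot -16.631640440788974 0.5251907365972688
headtopedge -20.806929354473283 0.5800926967866866
lidL -11.280876760857314 17.525871646543496
lidR -11.236292659973925 -17.80682223878248
```

The cup is upright in the bay. Its lid front is at reader x≈-20.2 (home is -20.5), and the cheeks read exactly -19. I'll nudge it gently once more at lid height to confirm it's seated.

Emit:
send_rows --pt "0.24 0 -1.17 0 0 0 0.1" --pt "0.24 0 -1.18 0 0 0 0.1" --pt "0.98 0 0.2 0 0 0 0.1" --pt "1.96 0 0.4 0 0 0 0.1" --pt "1.96 0 0.4 0 0 0 0.1" --pt "1.47 0 0.3 0 0 0 0.1" --pt "0.78 0 0.16 0 0 0 0.1" --pt "0.3 0 0.06 0 0 0 0.1" --pt "0 0 0 0 0 0 0.1" --pt "0 0 0 0 0 0 0.1"

```text
clock: 19.75
tcp_pos: [569.1, 88.3, 39.1]
eef_rot: [0.988, -0.119, 0.099, 0.012]
ft_force: [0.5, -0.5, -0.8]
opening: 9.9
```

Emit:
send_rows --pt "0.1 0 0.02 0 0 0 0.1" --pt "0.1 0 0.02 0 0 0 0.1" --pt "0 0 0 0 0 0 0.1"

```text
clock: 20.12
tcp_pos: [571.4, 87.7, 39.1]
eef_rot: [0.988, -0.119, 0.099, 0.012]
ft_force: [0.2, -0.0, 0.2]
opening: 9.5
```

Emit:
send_rows --pt "0.1 0 0.02 0 0 0 0.1" --pt "0.1 0 0.02 0 0 0 0.1" --pt "0 0 0 0 0 0 0.1"

```text
clock: 20.5
tcp_pos: [573.4, 87.2, 39.1]
eef_rot: [0.988, -0.119, 0.099, 0.012]
ft_force: [-0.3, -0.2, 1.1]
opening: 9.6
```

Emit:
send_rows --pt "0.1 0 0.02 0 0 0 0.1" --pt "0 0 0 0 0 0 0.1"

```text
clock: 20.75
tcp_pos: [574.4, 87.0, 39.1]
eef_rot: [0.988, -0.119, 0.099, 0.012]
ft_force: [-0.4, -0.4, 0.2]
opening: 9.4
```

Emit:
send_rows --pt "0.1 0 0.02 0 0 0 0.1" --pt "0 0 0 0 0 0 0.1"

```text
clock: 21.0
tcp_pos: [575.0, 86.8, 38.9]
eef_rot: [0.988, -0.119, 0.099, 0.012]
ft_force: [-3.5, 1.6, 0.9]
opening: 9.0
```

Contact came at reader x=-29.9, exactly where a seated lid should be met. Now I'll retract and take the final look.

Emit:
send_rows --pt "-0.3 0 -0.06 0 0 0 0.1" --pt "-0.98 0 -0.2 0 0 0 0.1" --pt "-2 0 -0.4 0 0 0 0.1" --pt "-2 0 -0.4 0 0 0 0.1" --pt "-2 0 -0.4 0 0 0 0.1" --pt "-1.5 0 -0.3 0 0 0 0.1" --pt "0 0 0 0 0 0 0.1"

```text
clock: 21.88
tcp_pos: [487.7, 108.2, 39.1]
eef_rot: [0.988, -0.118, 0.099, 0.012]
ft_force: [0.4, -0.2, -0.6]
opening: 9.7
```

Run:
```python
from h import *
st(); w=snap("wrist","w13")
cv2.imwrite("pics/w13c.png",cv2.resize(w[0:200,190:450],None,fx=3,fy=3,interpolation=cv2.INTER_CUBIC))
```

```text
clock 21.875 tcp [487.737 108.235  39.086] open 9.686471192744781 F [ 0.386 -0.199 -0.608] 
q [ 0.188  0.346  1.948 -0.133  0.67   2.094] 
xax [ 0.952 -0.232  0.199] yax [-0.236 -0.972 -0.   ] zax [ 0.193 -0.047 -0.98 ]
```

Emit:
send_rows --pt "-1.0 0 -2 0 0 0 0.1" --pt "-1 0 -3 0 0 0 0.1" --pt "-2 1 -3 0 0 0 0.1" --pt "-2 2 -3 0 0 0 0.1" --pt "-2 3 -3 0 0 0 0.1" --pt "0 3 -3 0 0 0 0.1" --pt "0 3 -2 0 0 0 0.1" --pt "0 3 0 0 0 0 0.1" --pt "0 3 0 0 0 0 0.1" --pt "0 3 0 0 0 0 0.1" --pt "0 2 0 0 0 0 0.1" --pt "0 0 0 0 0 0 0.1"

```text
clock: 23.42
tcp_pos: [321.1, -89.0, 209.6]
eef_rot: [0.988, -0.12, 0.099, 0.012]
ft_force: [0.6, 0.9, -0.6]
opening: 9.5
```

Run:
```python
from h import *
st(); s=snap("scene","s13"); d=snap("side","d13")
cv2.imwrite("pics/s13c.png",cv2.resize(s[140:260,200:410],None,fx=3.8,fy=3.8,interpolation=cv2.INTER_CUBIC))
```

```text
clock 23.425 tcp [321.099 -89.009 209.565] open 9.46484643163204 F [ 0.647  0.878 -0.627] 
q [-0.406 -0.341  2.178  0.036  1.107  1.394] 
xax [ 0.951 -0.235  0.199] yax [-0.24  -0.971  0.   ] zax [ 0.193 -0.048 -0.98 ]
```

View pics/w13c.png

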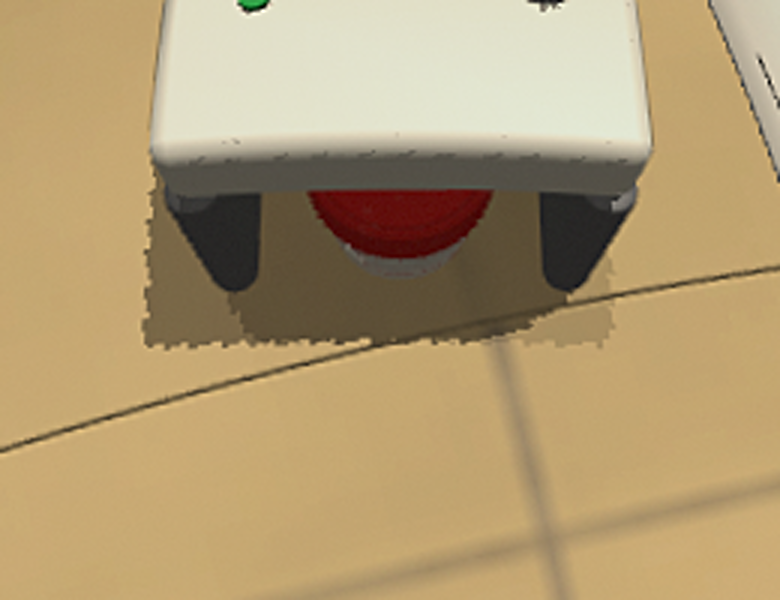

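View pics/s13c.png

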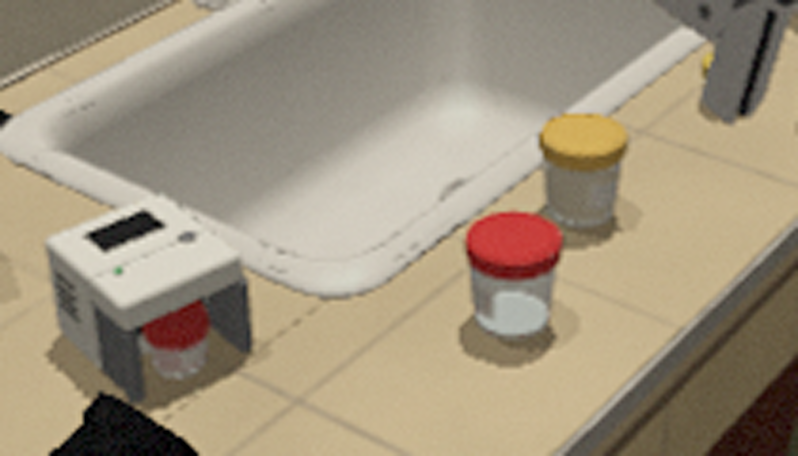

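View pics/d13.png

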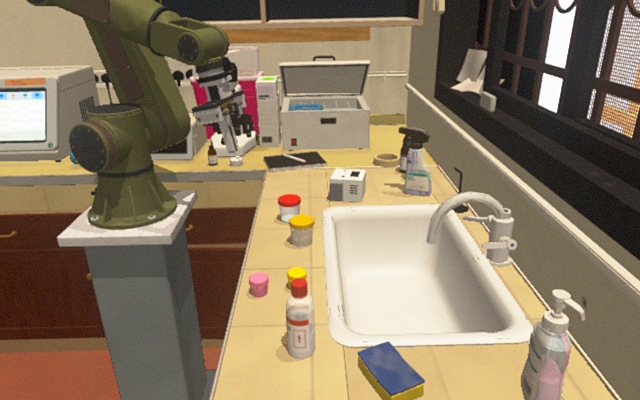

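The final views show the small cup standing upright and centred under the head at about (178,340) in the scene crop. The large cups are still at the same pixels: red (514,240) and yellow (584,140). The arm is clear, so I'm handing in.

```bash
python3 -c "
from cell import ctrl
print(ctrl.sign_off())"
```

```text
the job is handed in; nothing more can be done
None
```

The small red-lidded cup is standing upright in the reader, home against the stop, and the job is handed in at about 23.5 s of the 43 s allowed. I gripped it by the lid and carried it over the big cups. I set it down 55 mm in front of home, then slid it in with the nearly closed, tilted fingers.

**Last checks:**
- **Seating:** the first push met about 8 N at roughly the expected depth. A second gentle push at lid height met about 4 N at reader x = -29.9 mm, exactly where a seated lid should be. The pictures put the lid front at about -20.2 mm, where home is -20.5 mm.
- **Upright and centred:** the cup stands upright and is within about 1 mm of the middle of the bay.
- **Other objects:** both large cups and the pink and yellow look-alikes are where they started. The arm is clear of everything.

**Disagreements:**
- The reader's top measured about 6% narrower than the stated 92 mm in the pictures. I allowed for this, and the cheek fronts then read -19.0 mm, as specified.
- My first side-view estimate of the cup was about 10 mm off the scene view, so I used the wrist camera for the grasp.

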